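# Touch-test the lacquer on the middle doll, then stop the drying lamp

## Robot

A 6-joint arm with a two-finger parallel gripper is mounted at the origin on the work surface. World frame = base frame: x ahead of the robot, y to its left, z up, the work surface at z = 0. Lengths are in m, angles in rad, forces in N, time in s.
With the tool pointing down it reaches from about 0.275 to 0.75 m from the base axis. Payload 10.2 kg.
Tool frame: the origin (TCP) lies on the centre line of the jaws, within the pads' length; the fingertips stand 19 mm ahead of it and the grasp point (between the pads) is the TCP; z points along the fingers, y is the line along which they close (so a half turn about z gives the same grasp; the last joint's range is limited). The gripper opens to 85 mm and grips with 20 to 120 N. Pads are 22 mm wide; open, the fingers measure 114 mm over their backs; the gripper's body (76 mm by 85 mm) begins 54 mm behind the grasp point. The pads swing forward as they close: fully open they stand 13 mm farther back than shut.
Start: joints at [0.973, 0.313, 1.498, -0, 1.331, -0.223], TCP at [0.192, 0.489, 0.25] pointing down, gripper open.
Joint ranges: [-2.94, 2.94], [-0.97, 2.17], [0.19, 2.56], [-1.23, 4.37], [0.02, 3.11], [-2.88, 2.88]. Speed limits (rad/s): [2.39, 2.39, 3.01, 3.14, 3.14, 3.14].

## Interface

Orientations are given as [roll, pitch, yaw] about the fixed x, y, z axes, in that order (R = Rz(yaw) Ry(pitch) Rx(roll)).
In Python, from workcell import ctrl gives the robot as it stands.
- The arm moves only by the tool drive_tool, never from a script. Its argument "targets" is a list that holds one entry, the list of rows, each a list of 7 numbers: the turn, a rotation vector about the tool's x, y, z in rad, then the shift along the tool's x, y, z in cm, then the opening, from 0 (shut) to 1 (fully open). In form: [[[rx, ry, rz, tx, ty, tz, grip], ...]]. A call has 1 to 8 rows; each row shifts and turns the commanded pose from where the row before left it, along the tool's axes as they then stand; what a row does not reach is not made up. A row lasts 1/10 s, in which the tool goes at most 50 mm and 8.59 degrees, less where a joint would pass 70% of its speed; a pose out of reach is approached as far as the arm can. A call is refused whole if a number of a shift passes 5 or a number of a turn 0.15, either way. A call with a gripper value outside its range is refused whole. The fingers move at their own pace and stop on an object; "grip_force" is the grip in N (left out, the last holds). Time passes only in rows, so rows that do not move let the fingers close. It gives the time, the measured TCP pose, the force, the opening and the grip force at its end, in the units of the state.
- ctrl.read_state(): the state, without advancing time (a new reading comes with each control period).
- ctrl.camera(name): name is "scene" or "top" or "wrist"; returns the picture (420x560x3 uint8, red, green, blue); there is no depth.
- ctrl.calibration(name): a dict with "fx", "fy", "cx", "cy" (pixels), "eye" and "attitude" of the camera in the world; the wrist camera has in their place "hand_eye" (4x4, takes a point from camera to tool coordinates, whose origin is the TCP and whose axes are the flange's). Camera axes: x right, y down, z forward; pixel columns grow to the right and rows downward; lengths in m; the calibration is good to about 2 mm. A picture is of the moment at which its call begins: read the wrist's pose just before it. calibration takes no time and is no camera call.
- ctrl.finish_job(): hands the job in; it is judged then, once.
The state is a dict: "clock": time; "qpos": joint angles; "dq": joint speeds; "joint_efforts": joint torques, N m; "tcp_pos": TCP position; "orientation": TCP orientation; "contact_force": force on the tool from outside, world axes, zero at the start; "torque": the same for the moment, N m; "grip_width": opening from 0.0 (shut) to 1.0 (fully open); "finger_force": force on a finger pad.
Only numpy, scipy, OpenCV 4.12 (cv2) and the standard library are available. Lean on these libraries where they do the work, as an engineer would, in place of code of your own. Each camera call takes 0.05 s, during which the arm holds its last target. There are 200 camera calls.

## Task

Check whether the lacquer is dry: lightly touch the crown of the middle-sized of the five yellow dolls from above with your fingertips for a moment, without shifting, tipping or lifting it, and withdraw. Then press the red button down to stop the drying lamp, and let go. Do not touch the other four dolls, whose lacquer is wet, do not press the green button, and leave the tools where they are.

Things in the scene. Friction and masses are not known exactly. Their poses are not given: they have to be found in the camera images.
- doll_1: Yellow painted wooden matryoshka doll with a red belt, smallest; 50 mm tall, 30 mm across its belly, 22 mm across its head, with a domed crown whose middle (6 mm across) is flat. It is hard wood that does not give, and stands loose on the bench. Origin: centre of its underside; z up along the doll, so the crown lies 50 mm up; its face looks along -x.
- doll_2: Yellow painted wooden matryoshka doll with a red belt, second smallest; 72 mm tall, 43 mm across its belly, 31 mm across its head, with a domed crown whose middle (9 mm across) is flat. It is hard wood that does not give, and stands loose on the bench. Origin: centre of its underside; z up along the doll, so the crown lies 72 mm up; its face looks along -x.
- doll_3: Yellow painted wooden matryoshka doll with a red belt, middle-sized (third of five): the one to touch; 95 mm tall, 57 mm across its belly, 41 mm across its head, with a domed crown whose middle (11 mm across) is flat. It is hard wood that does not give, and stands loose on the bench. Origin: centre of its underside; z up along the doll, so the crown lies 95 mm up; its face looks along -x.
- doll_4: Yellow painted wooden matryoshka doll with a red belt, second tallest; 118 mm tall, 71 mm across its belly, 51 mm across its head, with a domed crown whose middle (14 mm across) is flat. It is hard wood that does not give, and stands loose on the bench. Origin: centre of its underside; z up along the doll, so the crown lies 118 mm up; its face looks along -x.
- doll_5: Yellow painted wooden matryoshka doll with a red belt, tallest; 140 mm tall, 84 mm across its belly, 60 mm across its head, with a domed crown whose middle (17 mm across) is flat. It is hard wood that does not give, and stands loose on the bench. Origin: centre of its underside; z up along the doll, so the crown lies 140 mm up; its face looks along -x.
- stop (a joint): Travel of the red stop button of the drying lamp, in m: 0 up, 0.006 fully down. Sprung: about 5 N to press it fully down, and it comes up again when let go.
- stop_top (a point): Middle of the top of the red stop button (round, 32 mm across), which is pressed straight down. It sits at one end of a grey switch box, fixed to the bench, 75 x 150 mm and 40 mm high; the two buttons are 76 mm apart, and either may be nearer the dolls.
- start (a joint): Travel of the green start button, in m: 0 up, 0.006 fully down. Like the red one; not to be pressed.
- start_top (a point): Middle of the top of the green start button (round, 32 mm across), at the other end of the switch box.
- post: Chunky aluminium tool rest post, loose, 118 mm tall, foot 56 mm across. Origin: centre of its underside.
- compass: Steel scribing compass lying flat, loose, about 165 mm long along its x, 60 mm wide, 12 mm high. Origin: underside near its middle.
- burnisher: Horn-handled burnisher lying flat, loose, about 165 mm long along its x, 30 mm wide, 22 mm high. Origin: underside near its middle.
Not all that is in view belongs to the job. Leave any blue or turquoise look-alike of the doll_2 alone. Leave any blue or turquoise look-alike of the doll_4 alone.

How it is judged:
On the way, in this order (a step that is already met when the one before it is completed fails the run):
1. the fingertips touch the middle-sized doll on its crown (contact force between the fingers and doll_3 above 0.2 N and z of the grasp point in the frame of doll_3 above 0.091 m and horizontal distance between the grasp point and doll_3 below 0.06 m), for 0.1 s.
2. the fingers have withdrawn from that doll (contact force between the fingers and doll_3 below 0.05 N and distance between the grasp point and doll_3 above 0.13 m), for 0.1 s.
3. the red stop button is pressed down (value of joint stop above 0.004 m), for 0.05 s.
At the end, for the whole second after the job is handed in: The red button has been pressed after the touch and is up again, the green one is up; all five dolls stand upright and at rest, the middle-sized one within 12 mm and the other four within 8 mm of where they were; post, compass and burnisher within 10 mm of where they were (value of joint each of stop, start below 0.002 m and distance of doll_3 from where it was at the start of the episode below 0.012 m and angle between each of doll_1, doll_2, doll_3, doll_4, doll_5's own z axis and vertical below 0.1 rad and linear speed of each of doll_1, doll_2, doll_3, doll_4, doll_5 below 0.02 m/s and distance of each of doll_1, doll_2, doll_4, doll_5 from where it was at the start of the episode below 0.008 m and distance of each of post, compass, burnisher from where it was at the start of the episode below 0.01 m).
It fails at once if the middle-sized doll is pressed hard (over 25 N) (contact force between the fingers and doll_3 above 25 N).
It fails at once if the middle-sized doll is lifted, shoved or tipped (height (world z) of doll_3 above 0.008 m or distance of doll_3 from where it was at the start of the episode above 0.015 m or angle between doll_3's own z axis and vertical above 0.15 rad).
It fails at once if the middle-sized doll is touched on its side or pinched instead of on its crown (contact force between the fingers and doll_3 above 0.3 N and z of the grasp point in the frame of doll_3 below 0.091 m).
It fails at once if another doll is touched or moved (contact force between any of the fingers, the arm and doll_1 above 0.3 N or distance of any of doll_1, doll_2, doll_4, doll_5 from where it was at the start of the episode above 0.008 m or contact force between any of the fingers, the arm and doll_2 above 0.3 N or contact force between any of the fingers, the arm and doll_4 above 0.3 N or contact force between any of the fingers, the arm and doll_5 above 0.3 N).
It fails at once if the green start button is pressed, or the post, the compass or the burnisher is moved (value of joint start above 0.002 m or distance of any of post, compass, burnisher from where it was at the start of the episode above 0.01 m).
It also fails if it takes over 40 s, if anything falls off the work surface, if the arm or the gripper's body presses on something with over 40 N, if the wrist force passes 120 N, or if a joint passes its speed limit or range.

## Working session

There is one attempt and no reset: what is moved stays moved. The work goes in short steps, Python scripts to look and compute and a tool call to move; the robot and the scene stay as the last step left them, time stands still between calls to the robot, and variables do not carry over. Pictures are saved under pics/ and viewed, at most 10 in all, crops included, and the job is handed in when it is done.

Besides the shell and the picture viewer there is one more tool, called after "Emit:" as name([rows], argument=value, ...), one row to a line, values as JSON. drive_tool: Moves the arm, as the interface text tells. Its arguments: {"type":"object","properties":{"targets":{"type":"array"},"grip_force":{"type":"number"}},"required":["targets"]}

```bash
mkdir -p pics; python3 - <<'E'
from workcell import ctrl
import cv2
s=ctrl.read_state();print(s)
for n in("scene","top"):
    print(n,ctrl.calibration(n)); cv2.imwrite(f"pics/{n}0.png",ctrl.camera(n)[:,:,::-1])
print(ctrl.calibration("wrist"))
E
```

```text
{'clock': 0.0, 'qpos': array([ 9.72577076e-01,  3.13467283e-01,  1.49844023e+00,  1.43174400e-05,
        1.33103562e+00, -2.23399778e-01]), 'dq': array([-7.62589990e-04, -4.95324529e-05, -7.83112030e-04,  2.88838179e-04,
       -3.52538052e-03, -2.44992970e-03]), 'joint_efforts': array([ 9.84282087e-04, -4.12258744e+01, -2.59744334e+01, -1.27938442e-04,
        4.08172360e-03, -2.49477623e-06]), 'tcp_pos': array([0.1920739 , 0.48834399, 0.24972504]), 'orientation': array([-3.14027881e+00, -3.12752443e-04,  2.76676957e+00]), 'contact_force': array([ 0.18161163, -0.05057765, -0.40504019]), 'torque': array([0.00497559, 0.02681078, 0.03493812]), 'finger_force': 0.0, 'grip_width': 1.0002454151007447}
scene {'fx': 481.20314602228115, 'fy': 481.20314602228115, 'cx': 291.91718326013125, 'cy': 207.31078071132617, 'eye': array([1.358641  , 0.03778495, 0.75533283]), 'attitude': array([-2.27904461, -0.00596975,  1.65071873])}
top {'fx': 418.70238007854243, 'fy': 418.70238007854243, 'cx': 273.6041165833117, 'cy': 214.64629062991676, 'eye': array([ 0.33281364, -0.00630425,  1.08769874]), 'attitude': array([-2.93572904,  0.00297571, -1.76141062])}
{'fx': 373.33782932248886, 'fy': 373.33782932248886, 'cx': 274.72620752597976, 'cy': 210.45280414248538, 'hand_eye': array([[ 2.93755112e-05, -9.60498168e-01, -2.78286306e-01,
         7.07942928e-02],
       [ 9.99999982e-01, -2.44399605e-05,  1.89912499e-04,
         1.25755486e-04],
       [-1.89211914e-04, -2.78286307e-01,  9.60498150e-01,
        -1.23484319e-01],
       [ 0.00000000e+00,  0.00000000e+00,  0.00000000e+00,
         1.00000000e+00]])}
```

View pics/scene0.png

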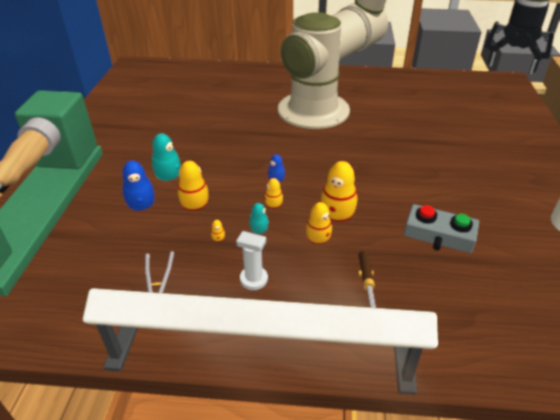

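View pics/top0.png

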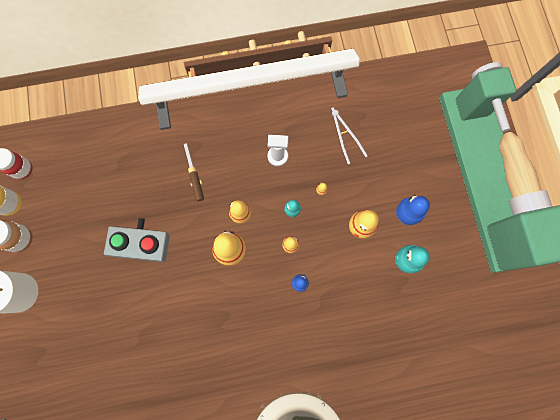

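The scene view shows the yellow dolls at (341,190) tallest, (193,185), (320,222), (274,193) and (218,230). Red is at (427,214) and green at (462,222). In the top view the corresponding dolls are at (228,247), (365,222), (239,211), (291,244) and (322,188), with red at (149,243) and green at (119,240). I'll measure their sizes and positions.

```bash
cat > h.py <<'E'
import cv2,numpy as np
from scipy.spatial.transform import Rotation as Ro
from workcell import ctrl
def pose(n,s=None):
    c=ctrl.calibration(n)
    if n!="wrist": return c,Ro.from_euler('xyz',c["attitude"]).as_matrix(),np.array(c["eye"])
    R=Ro.from_euler('xyz',s["orientation"]).as_matrix();H=c["hand_eye"]
    return c,R@H[:3,:3],R@H[:3,3]+s["tcp_pos"]
def cast(n,uv,z,s=None):
    c,R,e=pose(n,s); d=R@[(uv[0]-c["cx"])/c["fx"],(uv[1]-c["cy"])/c["fy"],1]
    return e+d*(z-e[2])/d[2]
def blobs(img,lo,hi,amin=40,k=5):
    m=cv2.inRange(cv2.cvtColor(img,cv2.COLOR_RGB2HSV),lo,hi)
    m=cv2.morphologyEx(m,cv2.MORPH_CLOSE,np.ones((k,k),np.uint8))
    _,_,st,ce=cv2.connectedComponentsWithStats(m)
    return [(st[i],ce[i]) for i in range(1,len(st)) if st[i][4]>amin]
Y=((18,150,120),(33,255,255));RED=((0,200,120),(6,255,255));GRN=((50,180,60),(75,255,255))
E
python3 - <<'E'
from h import *
for n in("top","scene"):
    im=cv2.cvtColor(cv2.imread(f"pics/{n}0.png"),cv2.COLOR_BGR2RGB)
    for nm,c,z in(("Y",Y,.05),("R",RED,.048),("G",GRN,.048)):
        for st,ce in blobs(im,*c):
            if nm!="Y" or n=="top": print(n,nm,st,ce.round(),cast(n,ce,z).round(3))
            else: # topmost crown for each height hypothesis
                print(n,nm,st,[cast(n,(st[0]+st[2]/2,st[1]+1),h).round(3)[:2] for h in(.05,.072,.095,.118,.14)])
E
```

```text
top Y [316 183  11  12  92] [321. 189.] [ 0.59  -0.178  0.05 ]
top Y [  0 186   6  20  74] [  2. 196.] [0.727 0.63  0.05 ]
top Y [  8 192  13  23  70] [ 17. 205.] [0.695 0.594 0.05 ]
top Y [229 200  22  23 282] [241. 213.] [0.566 0.036 0.05 ]
top Y [349 210  29  28 421] [363. 224.] [ 0.479 -0.26   0.05 ]
top Y [213 234  33  31 590] [232. 250.] [0.478 0.075 0.05 ]
top Y [282 237  17  16 144] [290. 245.] [ 0.461 -0.07   0.05 ]
scene Y [ 178  160   31   48 1091] [array([ 0.379, -0.287]), array([ 0.41 , -0.276]), array([ 0.442, -0.266]), array([ 0.474, -0.255]), array([ 0.504, -0.245])]
scene Y [ 307  161   51   81 2203] [array([0.353, 0.065]), array([0.384, 0.064]), array([0.417, 0.063]), array([0.45 , 0.062]), array([0.481, 0.061])]
scene Y [266 179  17  28 366] [array([ 0.44 , -0.074]), array([ 0.469, -0.07 ]), array([ 0.499, -0.067]), array([ 0.529, -0.063]), array([ 0.557, -0.059])]
scene Y [211 219  14  22 220] [array([ 0.594, -0.181]), array([ 0.618, -0.174]), array([ 0.643, -0.167]), array([ 0.668, -0.16 ]), array([ 0.691, -0.153])]
scene Y [364 278  10  11  70] [array([0.736, 0.141]), array([0.755, 0.138]), array([0.775, 0.134]), array([0.796, 0.131]), array([0.815, 0.128])]
scene Y [352 410   5  10  46] [array([1.   , 0.108]), array([1.011, 0.106]), array([1.023, 0.104]), array([1.035, 0.101]), array([1.046, 0.099])]
scene R [420 205  15  13 147] [427. 211.] [0.521 0.28  0.048]
scene G [455 215  15  11 122] [462. 220.] [0.546 0.352 0.048]
```

The measurements agree across the two views. doll_3 is at about (0.566, 0.036), doll_5 at (0.478, 0.07), and red at (0.521, 0.28). The current yaw already puts the finger line perpendicular to doll_5. I'll travel there high, with the jaws shut.

Emit:
drive_tool([
  [[0,0,0,-2,-1.2,-0.5,0],[0,0,0,-4.2,-2.3,-0.5,0],[0,0,0,-4.2,-2.3,-0.5,0],[0,0,0,-4.2,-2.3,-0.5,0],[0,0,0,-4.2,-2.3,-0.5,0],[0,0,0,-4.2,-2.3,-0.5,0],[0,0,0,-4.2,-2.3,0,0],[0,0,0,-4.2,-2.3,0,0]],
], grip_force=20)

```text
clock: 0.9
tcp_pos: [0.4219, 0.2109, 0.2803]
orientation: [3.141, 0.0, 2.767]
contact_force: [0.6, 0.8, 0.7]
grip_width: -0.002
finger_force: 0.0
```

Emit:
drive_tool([
  [[0,0,0,-4.2,-2.3,0,0],[0,0,0,-4.2,-2.3,0,0],[0,0,0,-4.2,-2.3,0,0],[0,0,0,-4.2,-2.3,0,0],[0,0,0,-2.5,-1.5,0,0],[0,0,0,0,0,0,0],[0,0,0,0,0,0,0],[0,0,0,0,0,0,0]],
])

```text
clock: 1.7
tcp_pos: [0.561, 0.0432, 0.2803]
orientation: [3.142, -0.0, 2.768]
contact_force: [0.9, 0.1, -0.4]
grip_width: 0.002
finger_force: 0.0
```

```bash
python3 - <<'E'
from h import *
s=ctrl.read_state();print(s["clock"],s["tcp_pos"],s["orientation"],s["contact_force"],s["grip_width"])
im=ctrl.camera("wrist");cv2.imwrite("pics/w1.png",im[:,:,::-1])
for st,ce in blobs(im,*Y): print(st,ce.round(),cast("wrist",ce,.07,s).round(3))
c,R,e=pose("wrist",s);p=R.T@(np.array([.566,.036,.095])-e);print("expect",p[:2]/p[2]*c["fx"]+[c["cx"],c["cy"]])
E
```

```text
1.7 [0.56099584 0.0432426  0.28031854] [ 3.14152120e+00 -3.65513147e-04  2.76776206e+00] [ 0.90951623  0.08614887 -0.35060165] 0.002364699089474349
[ 237   40   93   92 6363] [282.  84.] [0.484 0.081 0.07 ]
[ 100  107   57   45 1924] [129. 130.] [ 0.47  -0.058  0.07 ]
[ 248  159   56   62 2529] [276. 189.] [0.566 0.042 0.07 ]
[  0 185  17  52 609] [  6. 211.] [ 0.494 -0.199  0.07 ]
[401 226   8  10  50] [404. 231.] [0.648 0.141 0.07 ]
[379 235   9  11  69] [383. 240.] [0.65  0.119 0.07 ]
[397 257  22  17 217] [408. 266.] [0.685 0.134 0.07 ]
[ 79 259  38  35 868] [ 98. 276.] [ 0.584 -0.152  0.07 ]
expect [268.72814305 197.72060745]
```

View pics/w1.png

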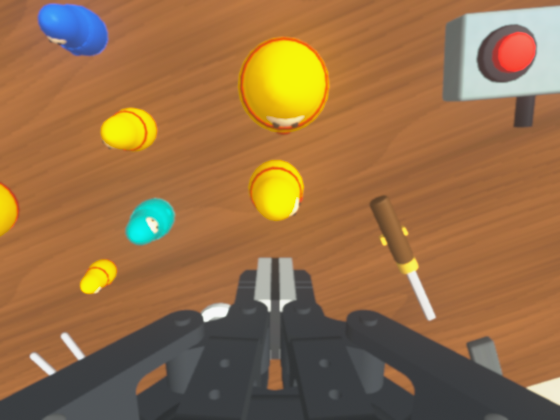

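The wrist view shows doll_3 at (276,190), with its head disc centred near (275,198). The jaws are at (275,258) and the red button at (514,52).

```bash
python3 - <<'E'
from h import *
s=ctrl.read_state()
im=cv2.cvtColor(cv2.imread("pics/w1.png"),cv2.COLOR_BGR2RGB)
p=cast("wrist",(275,198),.0745,s);print(p)
R=Ro.from_euler('xyz',s["orientation"]).as_matrix()
print("tool shift cm to it",R.T@(p-s["tcp_pos"])*100)
for st,ce in blobs(im,(0,180,120),(8,255,255),200,3): print("red",st,ce,cast("wrist",ce,.048,s),cast("scene",(427,211),.048))
E
```

```text
[0.57309921 0.03914366 0.0745    ]
tool shift cm to it [-1.28561579  0.04396805 20.59486581]
red [496  33  38  39 674] [511.56379822  56.7537092 ] [0.53564743 0.27918355 0.048     ] [0.52144228 0.27925857 0.048     ]
```

Emit:
drive_tool([
  [[0,0,0,-0.5,0,0,0],[0,0,0,-0.6,0,2,0],[0,0,0,0,0,3,0],[0,0,0,0,0,3,0],[0,0,0,0,0,2,0],[0,0,0,0,0,1,0],[0,0,0,0,0,0,0],[0,0,0,0,0,0,0]],
])

```text
clock: 2.55
tcp_pos: [0.5723, 0.0385, 0.1714]
orientation: [3.141, 0.002, 2.767]
contact_force: [-0.2, -0.0, 0.8]
grip_width: -0.002
finger_force: 0.0
```

```bash
python3 - <<'E'
from h import *
s=ctrl.read_state();print(s["clock"],s["tcp_pos"],s["contact_force"])
im=ctrl.camera("wrist");cv2.imwrite("pics/w2.png",im[:,:,::-1])
c,R,e=pose("wrist",s)
for z in(.019,.075): # where tip & crown-below-TCP should appear
    p=R.T@(s["tcp_pos"]+[0,0,-z]-e);print(z,p[:2]/p[2]*c["fx"]+[c["cx"],c["cy"]])
E
```

```text
2.55 [0.57225655 0.03846338 0.17142393] [-0.23013604 -0.00159328  0.80080739]
0.019 [274.34024998 277.98065149]
0.075 [274.38187859 232.89218307]
```

View pics/w2.png

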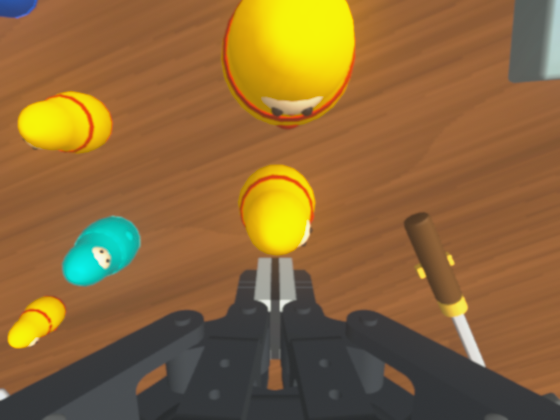

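The head disc of doll_3 is centred at about (278,223) with a radius of 33 px. Its lower edge is at row 256, just clear of the jaw tips at row 258.

```bash
python3 - <<'E'
from h import *
s=ctrl.read_state()
im=cv2.cvtColor(cv2.imread("pics/w2.png"),cv2.COLOR_BGR2RGB)
m=cv2.inRange(cv2.cvtColor(im,cv2.COLOR_RGB2HSV),*Y)
for y in(210,220,230,240,250,255): x=np.nonzero(m[y,230:325])[0]+230;print(y,x[[0,-1]] if len(x) else 0)
R=Ro.from_euler('xyz',s["orientation"]).as_matrix()
for v in(219,223,226):
    p=cast("wrist",(278,v),.0745,s);print(p,R.T@(p-s["tcp_pos"])*100)
E
```

```text
210 [243 314]
220 [244 308]
230 [246 304]
240 [251 301]
250 [259 294]
255 [273 280]
[0.57205871 0.04095262 0.0745    ] [0.13685894 0.21967479 9.71167401]
[0.57448664 0.04000509 0.0745    ] [-0.12376697  0.22032293  9.71223402]
[0.57631768 0.03929051 0.0745    ] [-0.32031999  0.22081173  9.71265635]
```

Emit:
drive_tool([
  [[0,0,0,-0.2,0.1,0.5,0],[0,0,0,0,0,1.5,0],[0,0,0,0,0,1.5,0],[0,0,0,0,0,0.8,0],[0,0,0,0,0,0.5,0],[0,0,0,0,0,0.3,0],[0,0,0,0,0,0,0],[0,0,0,0,0,0,0]],
])

```text
clock: 3.4
tcp_pos: [0.5742, 0.0385, 0.1198]
orientation: [3.141, 0.001, 2.767]
contact_force: [-0.9, 0.8, 0.4]
grip_width: -0.002
finger_force: 0.0
```

```bash
python3 - <<'E'
from h import *
s=ctrl.read_state();print(s["clock"],s["tcp_pos"],s["contact_force"])
im=ctrl.camera("wrist");b=ctrl.camera("scene")
w=np.hstack([im[60:360,130:430],cv2.resize(b[110:260,250:400],(300,300))]);cv2.imwrite("pics/w3.png",w[:,:,::-1])
E
```

```text
3.4 [0.57423081 0.03854641 0.11980753] [-0.92413007  0.78499617  0.37015683]
```

View pics/w3.png

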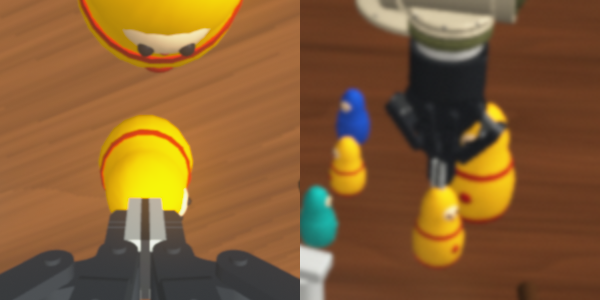

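The tips sit just above doll_3's crown: centred in the scene crop, overlapping the head in the wrist crop, and clear of doll_5. Now I'll make the gentle approach.

Emit:
drive_tool([
  [[0,0,0,0,0,0.1,0],[0,0,0,0,0,0.1,0],[0,0,0,0,0,0.1,0],[0,0,0,0,0,0.1,0],[0,0,0,0,0,0,0]],
])

```text
clock: 4.0
tcp_pos: [0.5739, 0.0386, 0.1151]
orientation: [-3.142, -0.0, 2.767]
contact_force: [0.1, -0.4, 0.3]
grip_width: -0.002
finger_force: 0.0
```

Emit:
drive_tool([
  [[0,0,0,0,0,0.05,0],[0,0,0,0,0,0.05,0],[0,0,0,0,0,0,0]],
])

```text
clock: 4.3
tcp_pos: [0.5739, 0.0386, 0.1142]
orientation: [-3.142, -0.0, 2.767]
contact_force: [0.1, 0.2, 0.2]
grip_width: -0.0
finger_force: 0.0
```

Emit:
drive_tool([
  [[0,0,0,0,0,0.05,0],[0,0,0,0,0,0,0]],
])

```text
clock: 4.5
tcp_pos: [0.5741, 0.0385, 0.114]
orientation: [3.142, 0.0, 2.767]
contact_force: [-0.4, -0.3, 2.7]
grip_width: -0.002
finger_force: 1.4
```

Emit:
drive_tool([
  [[0,0,0,0,0,0.02,0],[0,0,0,0,0,0,0],[0,0,0,0,0,0,0]],
])

```text
clock: 4.8
tcp_pos: [0.5742, 0.0386, 0.114]
orientation: [3.141, 0.001, 2.767]
contact_force: [-1.0, -0.1, 5.4]
grip_width: -0.002
finger_force: 2.7
```

Contact is held at about 5 N. Next I'll withdraw straight up and then cross to the switch box.

Emit:
drive_tool([
  [[0,0,0,0,0,-0.5,0],[0,0,0,0,0,-2,0],[0,0,0,0,0,-4,0],[0,0,0,0,0,-4,0],[0,0,0,0,0,-3,0],[0,0,0,0,0,0,0],[0,0,0,0,0,0,0]],
])

```text
clock: 5.5
tcp_pos: [0.5738, 0.0386, 0.2484]
orientation: [-3.142, -0.0, 2.767]
contact_force: [-0.1, 0.1, -0.6]
grip_width: 0.001
finger_force: 0.0
```

Emit:
drive_tool([
  [[0,0,0,1.5,2.4,0,0],[0,0,0,2.4,3.6,0,0],[0,0,0,2.4,3.6,0,0],[0,0,0,2.4,3.6,0,0],[0,0,0,2.4,3.6,0,0],[0,0,0,1.6,3,0,0],[0,0,0,0,0,0,0],[0,0,0,0,0,0,0]],
])

```text
clock: 6.3
tcp_pos: [0.5277, 0.2695, 0.247]
orientation: [-3.14, -0.002, 2.768]
contact_force: [-0.1, -0.1, -0.9]
grip_width: -0.002
finger_force: 0.0
```

```bash
python3 - <<'E'
from h import *
s=ctrl.read_state();print(s["clock"],s["tcp_pos"],s["contact_force"])
im=ctrl.camera("wrist");cv2.imwrite("pics/w4.png",im[:,:,::-1])
R=Ro.from_euler('xyz',s["orientation"]).as_matrix()
for c in((0,180,120),(8,255,255)),GRN:
  for st,ce in blobs(im,*c,200,3):
    p=cast("wrist",ce,.05,s);print(st,ce,p,R.T@(p-s["tcp_pos"])*100)
E
```

```text
6.3 [0.52773181 0.26950437 0.24696946] [-0.10158398 -0.10776379 -0.89825912]
[ 266  172   36   37 1060] [283.57169811 190.26698113] [0.53343088 0.27542378 0.05      ] [-0.35551005  0.79709816 19.69474835]
[357 167  34  35 887] [372.95377678 184.51071026] [0.55714012 0.35015236 0.05      ] [ 0.16429412  8.61978895 19.68073633]
```

View pics/w4.png

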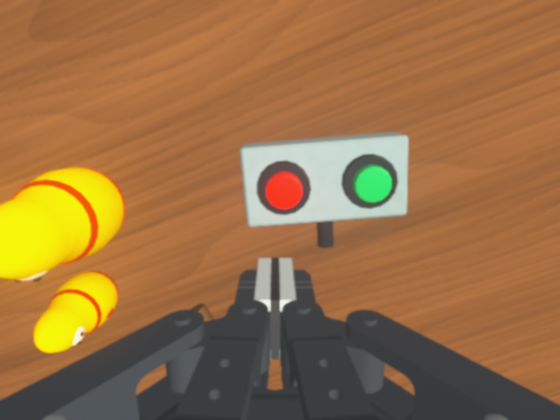

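The wrist view shows red at (284,190) and green at (373,185). They come out about 78 mm apart against the true 76, so the heights used are right. I need to shift about (-0.2, +0.8) cm and descend.

Emit:
drive_tool([
  [[0,0,0,-0.2,0.8,1,0],[0,0,0,0,0,3,0],[0,0,0,0,0,4,0],[0,0,0,0,0,4,0],[0,0,0,0,0,2,0],[0,0,0,0,0,1,0],[0,0,0,0,0,0,0],[0,0,0,0,0,0,0]],
])

```text
clock: 7.15
tcp_pos: [0.5338, 0.2759, 0.0995]
orientation: [3.141, 0.001, 2.766]
contact_force: [-0.6, 0.4, 0.2]
grip_width: 0.0
finger_force: 0.0
```

Emit:
drive_tool([
  [[0,0,0,0,0,0.2,0],[0,0,0,0,0,0.2,0],[0,0,0,0,0,0.2,0],[0,0,0,0,0,0.2,0],[0,0,0,0,0,0,0]],
])

```text
clock: 7.65
tcp_pos: [0.5329, 0.276, 0.0903]
orientation: [-3.141, -0.0, 2.767]
contact_force: [0.0, -1.2, 0.2]
grip_width: 0.003
finger_force: 0.0
```

```bash
python3 - <<'E'
from h import *
im=ctrl.camera("wrist");b=ctrl.camera("scene")
w=np.hstack([im[60:360,130:430],cv2.resize(b[130:280,350:500],(300,300))]);cv2.imwrite("pics/w5.png",w[:,:,::-1])
E
```

```text
(no output)
```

View pics/w5.png

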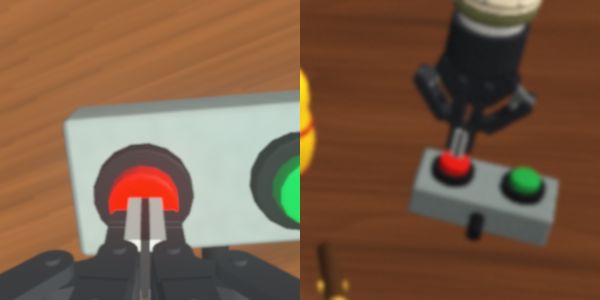

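The shut tips are over the red button, with the green well clear.

Emit:
drive_tool([
  [[0,0,0,0,0,0.2,0],[0,0,0,0,0,0.2,0],[0,0,0,0,0,0.2,0],[0,0,0,0,0,0.2,0],[0,0,0,0,0,0,0]],
])

```text
clock: 8.25
tcp_pos: [0.5329, 0.276, 0.0822]
orientation: [-3.141, -0.0, 2.767]
contact_force: [0.1, -0.7, 0.2]
grip_width: -0.002
finger_force: 0.0
```

Emit:
drive_tool([
  [[0,0,0,0,0,0.2,0],[0,0,0,0,0,0.2,0],[0,0,0,0,0,0.2,0],[0,0,0,0,0,0,0]],
])

```text
clock: 8.65
tcp_pos: [0.5332, 0.2761, 0.0767]
orientation: [3.141, 0.0, 2.767]
contact_force: [0.4, -0.3, 3.8]
grip_width: -0.001
finger_force: 1.9
```

Emit:
drive_tool([
  [[0,0,0,0,0,0.1,0],[0,0,0,0,0,0.1,0],[0,0,0,0,0,0.1,0],[0,0,0,0,0,0,0]],
])

```text
clock: 9.05
tcp_pos: [0.5333, 0.2761, 0.0749]
orientation: [3.141, 0.001, 2.767]
contact_force: [-4.4, -2.1, 13.7]
grip_width: -0.003
finger_force: 6.9
```

Emit:
drive_tool([
  [[0,0,0,0,0,0.05,0],[0,0,0,0,0,0,0],[0,0,0,0,0,0,0]],
])

```text
clock: 9.35
tcp_pos: [0.5333, 0.2761, 0.0748]
orientation: [3.141, 0.001, 2.767]
contact_force: [-5.4, -2.8, 16.2]
grip_width: -0.001
finger_force: 8.6
```

It has bottomed out: 3.8 N at z 0.0767, then a hard stop about 1.8 mm lower, consistent with 6 mm of travel. I'll let go now.

Emit:
drive_tool([
  [[0,0,0,0,0,-0.5,0],[0,0,0,0,0,-2,0],[0,0,0,0,0,-4,0],[0,0,0,0,0,-4,0],[0,0,0,0,0,-3,0],[0,0,0,0,0,0,0],[0,0,0,0,0,0,0],[0,0,0,0,0,0,0]],
])

```text
clock: 10.15
tcp_pos: [0.5325, 0.2758, 0.2063]
orientation: [-3.14, -0.002, 2.767]
contact_force: [-0.2, 0.3, 0.4]
grip_width: 0.001
finger_force: 0.0
```

```bash
python3 - <<'E'
from h import *
a=cv2.imread("pics/scene0.png");b=ctrl.camera("scene")[:,:,::-1]
for n,r in dict(doll3=(200,245,303,337),doll1=(215,242,208,228),doll4=(158,210,175,210)).items():
    print(n,np.abs(a[r[0]:r[1],r[2]:r[3]].astype(int)-b[r[0]:r[1],r[2]:r[3]]).mean())
print(ctrl.finish_job())
E
```

```text
doll3 0.526797385620915
doll1 0.4981481481481482
doll4 0.5021978021978022
the job is handed in; nothing more can be done
None
```

I touched doll_3's crown at about 5 N and withdrew, then pressed the red button to its stop and released it; the scene camera showed dolls 1, 3 and 4 unmoved (the only ones compared), and the job was handed in at about 10 s, with no verdict returned.

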